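# Empty the walnut tray and hold it in the slab's corner

### The job

Pick up the wooden tray by its upright handle and tip the four walnuts off it into the green dish. Then set the empty tray flat on the grinding slab, push it into the corner where the two raised stops meet so that it sits flush against both, and finish while still gripping it and pressing it against both stops at once, so that I can scrape it clean. Leave everything else on the counter where it is.

Things in the scene. Friction and masses are not known exactly. Their poses are not given: they have to be found in the camera images.
- tray: Wooden tray, 150 (x) x 120 (y) mm, 190 to 310 g. Origin: centre of its underside, z up. Floor 10 mm thick; rims 8 mm thick, 32 mm above the underside, on both long sides (+-y) and the back (+x). The front (-x) is open, without a lip: the walnuts leave there. All outer sides are plain and upright. An upright handle plate (see tray_handle) stands on the floor.
- tray_handle (a point): Grip point in the tray's upright handle plate, at x = +45, y = 0, z = 64 mm of the tray, axes as the tray's. The plate is 16 mm thick along x, 56 mm long along y, and reaches from the floor to 82 mm above the tray's underside. Grip it from above across its thickness (along the tray's x).
- dish: Round green ceramic dish (bowl), 180 mm across the rim, 55 mm high, about 0.8 kg, open on top, standing loose on the counter. Origin: centre of its underside.
- slab: Fixed, polished stone grinding slab (friction about 0.25), 260 (x) x 240 (y) x 30 mm. Origin: centre of underside; top at z = 30 mm. On top two rigid stone stops, 20 mm high, 16 mm thick, meet in the corner at +x, -y. Inner face of the far stop: x = +114 mm; of the side stop: y = -104 mm (slab frame). The loose grinding stone lies at x below -70 mm.
- far_stop: The raised stop along the slab's +x (far) edge, 16 x 240 x 20 mm; origin: centre of its underside, axes as the slab's. Its inner face looks to the slab's -x.
- side_stop: The raised stop along the slab's -y (robot's right) edge, 244 x 16 x 20 mm; origin: centre of its underside, axes as the slab's. Its inner face looks to the slab's +y. Polished and slippery, but pressing very hard on one stop first can still jam the tray short of the other.
- muller: Bystander: loose grey grinding stone, 45 x 130 x 42 mm, lying on the near strip of the slab. Origin: centre of underside.
- flipbox: Bystander: grey plastic box with a flip-top lid, shut, fixed, 100 x 130 x 60 mm, plus the lid and a small knob on it, about 105 mm high in all. Origin: centre of underside.
- flipbox_lid (a joint): Bystander: hinge of the grey box's lid, rad; 0 = shut, grows as it opens.
- ladle: Bystander: steel ladle, bowl 76 mm across and 30 mm high, 300 mm long, beyond the dish and slab. Origin: under the bowl; handle runs to its -x.
- spatula: Bystander: wooden spatula lying along y at the far side of the counter.
- mug: Bystander: white mug, 76 mm across, 85 mm high. Origin: centre of underside.
- spice_jar: Bystander: glass jar, 60 mm across, 95 mm high. Origin: centre of underside.
- tin: Bystander: steel can, 72 mm across, 90 mm high. Origin: centre of underside.
- walnut0: Walnut, 29 mm across, 27 mm high, 15 g, standing on a small flat (14 mm across) on the tray's floor, in front of the handle. Stays put while the tray is level and moved smoothly; topples and rolls off once the tray is tipped about 45 degrees, front down. Origin: centre of the flat.
- walnut1: Walnut, 29 mm across, 27 mm high, 15 g, standing on a small flat (14 mm across) on the tray's floor, in front of the handle. Stays put while the tray is level and moved smoothly; topples and rolls off once the tray is tipped about 45 degrees, front down. Origin: centre of the flat.
- walnut2: Walnut, 29 mm across, 27 mm high, 15 g, standing on a small flat (14 mm across) on the tray's floor, in front of the handle. Stays put while the tray is level and moved smoothly; topples and rolls off once the tray is tipped about 45 degrees, front down. Origin: centre of the flat.
- walnut3: Walnut, 29 mm across, 27 mm high, 15 g, standing on a small flat (14 mm across) on the tray's floor, in front of the handle. Stays put while the tray is level and moved smoothly; topples and rolls off once the tray is tipped about 45 degrees, front down. Origin: centre of the flat.

How it is judged:
By the outcome, as a careful person would: the job done as asked, in the order asked, and still so for the second after the job is handed in, while the arm keeps its last pose, push and grip.
It also fails if it takes over 72 s, if anything falls off the work surface, if the arm or the gripper's body presses on something with over 40 N, if the wrist force passes 120 N, or if a joint passes its speed limit or range.

### The arm

A 6-joint arm with a two-finger parallel gripper is mounted at the origin on the work surface. World frame = base frame: x ahead of the robot, y to its left, z up, the work surface at z = 0. Lengths are in m, angles in rad, forces in N, time in s.
With the tool pointing down it reaches from about 0.35 to 0.725 m from the base axis. Payload 4.3 kg.
Tool frame: the origin (TCP) lies at the very end of the fingers, on their centre line; the grasp point (between the pads) lies r.hold_point_z behind it (r.hold_point_z is the distance from the TCP to the grasp point, in m); z points along the fingers, y is the line along which they close (so a half turn about z gives the same grasp; the last joint's range is limited). The gripper opens to 85 mm and grips with 20 to 120 N. Pads are 22 mm wide; open, the fingers measure 114 mm over their backs; the gripper's body (76 mm by 85 mm) begins 54 mm behind the grasp point. The pads swing forward as they close: fully open they stand 13 mm farther back than shut.
Start: joints at [1.037, 0.377, 0.081, 1.274, 0, 1.46], TCP at [0.236, 0.524, 0.231] pointing down, gripper open.
Joint ranges: [-2.72, 2.72], [-0.84, 1.66], [-1.02, 1.22], [-1.77, 2.12], [-1.37, 1.28], [-3.14, 3.14]. Speed limits (rad/s): [2.57, 2.57, 3.14, 3.14, 3.14, 3.14].

### API

Orientations are given as a 3x3 rotation matrix whose columns are the frame's x, y, z axes.
In Python, from workcell import r, snapshot, job gives the robot as it stands.
- The arm moves only by the shell command python3 -m creep 'ROWS' [OPENING] [FORCE]. ROWS is a JSON object whose one key "motion" holds a list that holds one entry, the list of rows, each a list of 4 numbers: the shift along the tool's x, y, z in units of 40 mm (1.0 is 40 mm), then the turn about the tool's z in units of 5 degrees (1.0 is 5 degrees). In form: {"motion": [[[x, y, z, turn], ...]]}. A call has 1 to 12 rows; each row shifts and turns the commanded pose from where the row before left it, along the tool's axes as they then stand; what a row does not reach is not made up. A row lasts 1/12 s, in which the tool goes at most 41.7 mm and 7.16 degrees, less where a joint would pass 70% of its speed; a pose out of reach is approached as far as the arm can. A call is refused whole if a number of a shift passes 1 or a number of a turn 1, either way. A call with a gripper value outside its range is refused whole. OPENING is the closure, from -1 (fully open) to 1 (shut), set as the call begins (- or left out, the last holds). The fingers move at their own pace and stop on an object; FORCE is the grip in N (left out, the last holds). Time passes only in rows, so rows that do not move let the fingers close. It gives the time, the measured TCP pose, the force, the opening and the grip force at its end, in the units of the state.
- r.get_state(): the state, without advancing time (a new reading comes with each control period).
- snapshot(name): name is "side" or "top" or "wrist"; returns a dict with "frame" (480x640x3 uint8, blue, green, red), "camera_matrix" (3x3 intrinsics, pixels), "k1" (the pictures are not rectified: a ray, as slopes to the right and down, at radius r is drawn at 1 + k1 r^2 times it, then the intrinsics apply), "T" (4x4, takes a point from camera to world coordinates). Camera axes: x right, y down, z forward; pixel columns grow to the right and rows downward; lengths in m; the calibration is good to about 2 mm. A picture is of the moment at which its call begins. There is no depth.
- job.finish_job(): hands the job in; it is judged then, once.
The state is a dict: "clock": time; "joint_positions": joint angles; "dq": joint speeds; "joint_torque": joint torques, N m; "eef_pos": TCP position; "eef_rot": TCP orientation; "wrist_force": force on the tool from outside, world axes, zero at the start; "torque": the same for the moment, N m; "grip_width": opening from 0.0 (shut) to 1.0 (fully open); "grasp_force": force on a finger pad.
Only numpy, scipy, OpenCV 4.12 (cv2) and the standard library are available. Lean on these libraries where they do the work, as an engineer would, in place of code of your own. Each camera call takes 0.05 s, during which the arm holds its last target. There are 200 camera calls.

## Working session

There is one attempt and no reset: what is moved stays moved. The work goes in short steps, Python scripts to look and compute and a shell command to move; the robot and the scene stay as the last step left them, time stands still between calls to the robot, and variables do not carry over. Pictures are saved under pics/ and viewed, at most 10 in all, crops included, and the job is handed in when it is done.

```bash
ls; mkdir -p pics
python3 - <<'E'
from workcell import r,snapshot
import cv2,numpy as np
for n in("top","side"):
    s=snapshot(n);cv2.imwrite(f"pics/{n}0.png",s["frame"]);print(n,s["camera_matrix"].tolist(),s["k1"],np.round(s["T"],4).tolist())
st=r.get_state();print(st,r.hold_point_z)
E
```

```text
pics
top [[546.313529130043, 0.0, 321.4413416698042], [0.0, 546.313529130043, 247.91721944083156], [0.0, 0.0, 1.0]] -0.030509532046021554 [[0.0011, -0.9857, 0.1686, 0.3739], [-1.0, -0.0001, 0.0063, -0.0473], [-0.0062, -0.1686, -0.9857, 1.3295], [0.0, 0.0, 0.0, 1.0]]
side [[523.2486294829781, 0.0, 321.0376459751472], [0.0, 523.2486294829781, 236.28444692677408], [0.0, 0.0, 1.0]] -0.09922343550851266 [[-0.9994, -0.0324, 0.0081, 0.5707], [-0.027, 0.6382, -0.7694, 0.8997], [0.0198, -0.7691, -0.6388, 0.8394], [0.0, 0.0, 0.0, 1.0]]
{'clock': 0.1, 'joint_positions': array([1.03668235e+00, 3.77999476e-01, 7.97834554e-02, 1.27440304e+00,
       1.60689255e-05, 1.46052939e+00]), 'dq': array([ 9.69990851e-05, -2.15286580e-03,  3.99768051e-03,  1.75705109e-03,
        1.32982727e-04, -3.78473255e-04]), 'joint_torque': array([ 8.85776390e-04, -4.64693248e+01,  2.70582443e+01,  1.20620057e-02,
       -8.55480243e-05, -4.59902111e-06]), 'eef_pos': array([0.23615655, 0.52363162, 0.23045818]), 'eef_rot': array([[-9.11513409e-01,  4.11269277e-01, -9.41742449e-04],
       [ 4.11270298e-01,  9.11512099e-01, -1.56067771e-03],
       [ 2.16550842e-04, -1.80988936e-03, -9.99998339e-01]]), 'wrist_force': array([0.05354715, 1.11360167, 0.47765486]), 'torque': array([ 0.0269584 , -0.00020386, -0.00888743]), 'grasp_force': 0.0, 'grip_width': 1.0004156706661047} 0.0187
```

View pics/top0.png

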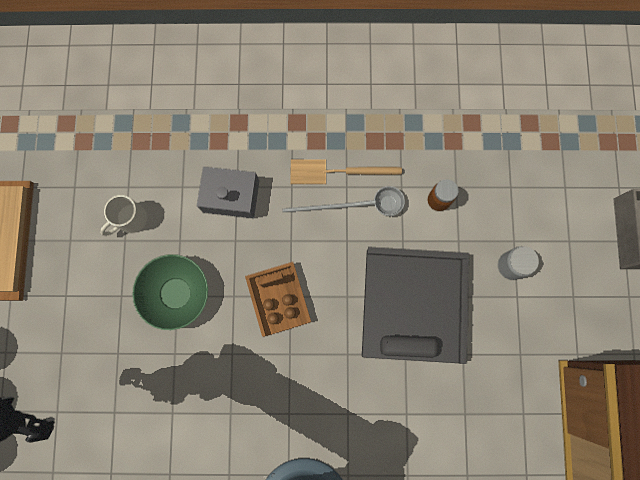

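View pics/side0.png

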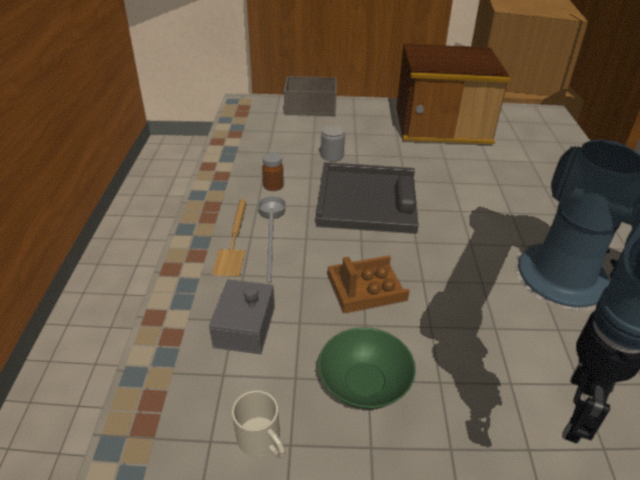

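The top view has the dish at (171,292), the tray at (282,299) with its front towards the robot and yawed about 15°, and the slab at (417,305). The stops are on the slab's far (top) and right edges, and the muller is at (410,346). The side view agrees. Next I'll measure positions.

```bash
cat > h.py <<'E'
import numpy as np,cv2
from workcell import r,snapshot
def ray(s,px):
    K=s["camera_matrix"];k=s["k1"]
    p=cv2.undistortPoints(np.array(px,float).reshape(-1,1,2),K,np.array([k,0,0,0.])).reshape(-1,2)
    d=np.c_[p,np.ones(len(p))]@s["T"][:3,:3].T
    return s["T"][:3,3],d
def plane(s,px,z):
    o,d=ray(s,px);return o+d*((z-o[2])/d[:,2])[:,None]
def proj(s,P):
    T=np.linalg.inv(s["T"]);c=np.atleast_2d(P)@T[:3,:3].T+T[:3,3]
    q=c[:,:2]/c[:,2:];q=q*(1+s["k1"]*(q**2).sum(1))[:,None];K=s["camera_matrix"]
    return q*[K[0,0],K[1,1]]+[K[0,2],K[1,2]]
def big(m,roi):
    z=np.zeros_like(m);x0,y0,x1,y1=roi;z[y0:y1,x0:x1]=m[y0:y1,x0:x1]
    z=cv2.morphologyEx(z,cv2.MORPH_CLOSE,np.ones((3,3)))
    return max(cv2.findContours(z,0,cv2.CHAIN_APPROX_NONE)[0],key=cv2.contourArea)
E
python3 - <<'E'
from h import *
np.set_printoptions(precision=4,suppress=True)
s=snapshot("top");f=s["frame"];hsv=cv2.cvtColor(f,cv2.COLOR_BGR2HSV)
g=big(cv2.inRange(hsv,(40,80,20),(90,255,255)),(100,220,240,360))
(c,w,a)=cv2.fitEllipse(g);print("dish rim ctr",plane(s,[c],.055),c,w)
t=big(cv2.inRange(hsv,(3,90,40),(25,255,255)),(230,245,330,350))
R=cv2.minAreaRect(t);print("tray",R)
ap=cv2.approxPolyDP(t,4,True).reshape(-1,2);print(ap.tolist(),plane(s,ap,.032))
sl=big(cv2.inRange(hsv,(0,0,0),(180,70,85)),(350,235,485,375))
ap=cv2.approxPolyDP(sl,4,True).reshape(-1,2);print("slab",ap.tolist(),plane(s,ap,.05))
E
python3 - <<'E'
import cv2
f=cv2.imread('pics/top0.png')
c=cv2.resize(f[235:375,235:480],None,fx=3.2,fy=3.2,interpolation=cv2.INTER_CUBIC);cv2.imwrite('pics/crop1.png',c)
E
```

```text
dish rim ctr [[0.4626 0.3742 0.055 ]] (144.7179718017578, 302.36090087890625) (10.4176607131958, 23.002771377563477)
tray ((277.40228271484375, 299.0437927246094), (63.491111755371094, 51.377323150634766), 73.0091781616211)
[[292, 262], [245, 276], [263, 336], [310, 321]] [[ 0.5615  0.0316  0.032 ]
 [ 0.5277  0.1438  0.032 ]
 [ 0.3859  0.098   0.032 ]
 [ 0.4211 -0.0122  0.032 ]]
slab [[368, 247], [362, 356], [470, 360], [472, 255]] [[ 0.595  -0.1497  0.05  ]
 [ 0.3405 -0.1327  0.05  ]
 [ 0.3313 -0.3811  0.05  ]
 [ 0.5757 -0.3963  0.05  ]]
```

View pics/crop1.png

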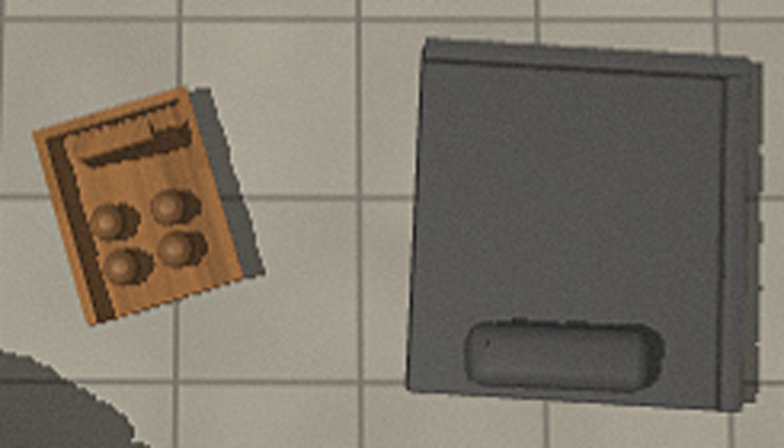

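```bash
cat > st.py <<'E'
from h import *
np.set_printoptions(precision=4,suppress=True)
s=r.get_state()
for k in("clock","joint_positions","eef_pos","eef_rot","wrist_force","torque","grip_width","grasp_force"):print(k,s[k])
E
python3 -m creep '{"motion": [[[0,1,0,0],[0,1,0,0],[0,1,0,0],[0,1,0,0],[0,1,0,0],[0,1,0,0],[0,1,0,0]]]}'; python3 st.py
python3 - <<'E'
from h import *
s=snapshot("top");f=s["frame"];print(f[292,175],f[270,150],f[310,150])
b,g,rr=[f[...,i].astype(int) for i in range(3)]
m=((g>b+8)&(g>rr+15)).astype(np.uint8)*255
c=big(m,(110,235,230,345));e=cv2.fitEllipse(cv2.convexHull(c));print(e,plane(s,[e[0]],.055))
P=np.array([(427,62),(724,78),(719,408)])/3.2+235
print(plane(s,P,.03),plane(s,P,.05))
E
```

```text
clock: 0.73
eef_pos: [0.3287, 0.7272, 0.222]
eef_rot: [[-0.911, 0.411, 0.011], [0.411, 0.911, 0.023], [-0.001, 0.025, -1.0]]
wrist_force: [38.1, 74.0, 37.5]
grip_width: 1.0
grasp_force: 0.0
clock 0.7333
joint_positions [1.0663 1.0169 1.2212 1.7497 0.0015 1.4903]
eef_pos [0.3287 0.7272 0.222 ]
eef_rot [[-0.9115  0.4112  0.0109]
 [ 0.4114  0.9112  0.023 ]
 [-0.0005  0.0255 -0.9997]]
wrist_force [38.1041 74.0344 37.4819]
torque [ 4.5932 -2.3639 -0.0022]
grip_width 1.0002642036619906
grasp_force 0.0
[103 133 105] [53 70 52] [45 59 43]
((169.94859313964844, 291.8291931152344), (73.53876495361328, 76.47382354736328), 44.29115676879883) [[0.48742058 0.31594945 0.055     ]]
[[ 0.58041699 -0.15215877  0.03      ]
 [ 0.56824592 -0.37535517  0.03      ]
 [ 0.32493518 -0.36191655  0.03      ]] [[ 0.57723937 -0.15054525  0.05      ]
 [ 0.56525562 -0.3703066   0.05      ]
 [ 0.32568949 -0.35707481  0.05      ]]
```

```bash
python3 -m creep '{"motion": [[[0,0,0,0],[0,0,0,0],[0,0,0,0]]]}';python3 -m creep '{"motion": [[[0,0.3,0,0],[0,0.3,0,0],[0,0.3,0,0],[0,0.3,0,0],[0,0,0,0]]]}'; python3 st.py
```

```text
clock: 1.03
eef_pos: [0.329, 0.7278, 0.225]
eef_rot: [[-0.912, 0.411, 0.013], [0.411, 0.911, 0.027], [-0.001, 0.03, -1.0]]
wrist_force: [0.9, 0.2, 1.0]
grip_width: 1.0
grasp_force: 0.0
clock: 1.45
eef_pos: [0.338, 0.7478, 0.2111]
eef_rot: [[-0.912, 0.41, 0.027], [0.411, 0.91, 0.056], [-0.002, 0.062, -0.998]]
wrist_force: [-1.2, -0.3, -1.1]
grip_width: 1.0
grasp_force: 0.0
clock 1.45
joint_positions [1.0679 1.0315 1.2207 1.6976 0.0032 1.4917]
eef_pos [0.338  0.7478 0.2111]
eef_rot [[-0.9115  0.4104  0.0273]
 [ 0.4113  0.9098  0.0563]
 [-0.0017  0.0625 -0.998 ]]
wrist_force [-1.172  -0.2897 -1.1041]
torque [-0.0514  0.0149 -0.0028]
grip_width 1.0000093974143753
grasp_force 0.0
```

```bash
for i in 1 ; do python3 -m creep '{"motion": [[[0,0.5,0,0],[0,0.5,0,0],[0,0.5,0,0],[0,0.5,0,0],[0,0.5,0,0],[0,0.5,0,0],[0,0.5,0,0],[0,0.5,0,0],[0,0.5,0,0],[0,0.5,0,0],[0,0.5,0,0],[0,0,0,0]]]}'; done; python3 -m creep '{"motion": [[[0,-0.5,0,0],[0,-0.5,0,0],[0,-0.5,0,0],[0,-0.5,0,0],[0,-0.5,0,0],[0,0,0,0]]]}'; python3 st.py
```

```text
clock: 2.45
eef_pos: [0.3754, 0.831, 0.1796]
eef_rot: [[-0.911, 0.4, 0.097], [0.412, 0.889, 0.2], [-0.006, 0.222, -0.975]]
wrist_force: [0.2, 0.0, 0.2]
grip_width: 1.003
grasp_force: 0.0
clock: 2.95
eef_pos: [0.3364, 0.7453, 0.1573]
eef_rot: [[-0.911, 0.402, 0.091], [0.412, 0.891, 0.189], [-0.005, 0.21, -0.978]]
wrist_force: [-1.0, -0.2, -1.3]
grip_width: 1.003
grasp_force: 0.0
clock 2.95
joint_positions [1.0646 0.73   0.4538 1.0834 0.0125 1.4897]
eef_pos [0.3364 0.7453 0.1573]
eef_rot [[-0.9113  0.4016  0.0907]
 [ 0.4117  0.8915  0.1894]
 [-0.0049  0.2099 -0.9777]]
wrist_force [-1.0152 -0.1738 -1.2513]
torque [-0.2064  0.1336  0.0344]
grip_width 1.0029399849926446
grasp_force 0.0
```

```bash
python3 -m creep '{"motion": [[[0,-0.8,-0.3,0],[0,-0.8,-0.3,0],[0,-0.8,-0.3,0],[0,-0.8,-0.3,0],[0,-0.8,-0.3,0],[0,-0.8,-0.3,0],[0,-0.8,-0.3,0],[0,-0.8,-0.3,0],[0,-0.8,-0.3,0],[0,-0.8,-0.3,0],[0,-0.8,-0.3,0],[0,-0.8,-0.3,0]]]}';python3 st.py;  python3 -m creep '{"motion": [[[0,-0.5,0,0],[0,-0.5,0,0],[0,-0.5,0,0],[0,-0.5,0,0],[0,-0.5,0,0],[0,-0.5,0,0],[0,-0.5,0,0],[0,-0.5,0,0],[0,0,0,0]]]}'; python3 st.py
```

```text
clock: 3.95
eef_pos: [0.1724, 0.3813, 0.2182]
eef_rot: [[-0.911, 0.4, 0.097], [0.412, 0.889, 0.201], [-0.006, 0.223, -0.975]]
wrist_force: [-0.5, -0.7, 0.1]
grip_width: 1.004
grasp_force: 0.0
clock 3.95
joint_positions [ 0.9692 -0.1316 -0.5716  0.9081  0.0334  1.3966]
eef_pos [0.1724 0.3813 0.2182]
eef_rot [[-0.9113  0.4001  0.0974]
 [ 0.4117  0.8889  0.201 ]
 [-0.0062  0.2233 -0.9747]]
wrist_force [-0.5202 -0.7356  0.1253]
torque [-0.1923  0.0458 -0.0001]
grip_width 1.0040420230287643
grasp_force 0.0
clock: 4.7
eef_pos: [0.1068, 0.237, 0.181]
eef_rot: [[-0.911, 0.402, 0.095], [0.413, 0.889, 0.198], [-0.005, 0.219, -0.976]]
wrist_force: [-0.3, 0.2, -0.1]
grip_width: 0.998
grasp_force: 0.0
clock 4.7
joint_positions [ 0.8204 -0.4793 -0.8791  0.9594  0.065   1.2522]
eef_pos [0.1068 0.237  0.181 ]
eef_rot [[-0.9108  0.4017  0.0954]
 [ 0.4128  0.8891  0.1975]
 [-0.0055  0.2193 -0.9756]]
wrist_force [-0.3453  0.2196 -0.1457]
torque [-0.1868  0.0282  0.0279]
grip_width 0.9983197793542229
grasp_force 0.0
```

```bash
python3 -m creep '{"motion": [[[0,-0.4,-0.1,0],[0,-0.4,-0.1,0],[0,-0.4,-0.1,0],[0,-0.4,-0.1,0],[0,-0.4,-0.1,0],[0,-0.4,-0.1,0],[0,-0.4,-0.1,0],[0,-0.4,-0.1,0],[0,0,0,0]]]}'; python3 st.py
```

```text
clock: 5.45
eef_pos: [0.0633, 0.1276, 0.1856]
eef_rot: [[-0.904, 0.415, 0.1], [0.427, 0.883, 0.194], [-0.008, 0.217, -0.976]]
wrist_force: [0.8, -0.0, 0.1]
grip_width: 1.001
grasp_force: 0.0
clock 5.45
joint_positions [ 0.1154 -0.8271 -0.9398  1.3346  0.1817  0.5671]
eef_pos [0.0633 0.1276 0.1856]
eef_rot [[-0.9042  0.4153  0.0995]
 [ 0.427   0.8833  0.1935]
 [-0.0075  0.2175 -0.976 ]]
wrist_force [ 0.7955 -0.0167  0.1194]
torque [-0.1231  0.0883  0.0021]
grip_width 1.0014309664249212
grasp_force 0.0
```

Run:
```python
# fit planar kinematics: r,z from j2, j2-j3, pitch (tool axis)
import numpy as np
from scipy.optimize import least_squares
J=np.array([[.378,.0798,1.2744],[1.0169,1.2212,1.7497],[1.0315,1.2207,1.6976],[.73,.4538,1.0834],[-.1316,-.5716,.9081],[-.4793,-.8791,.9594]])
P=np.array([[.2362,.5236,.2305],[.3287,.7272,.222],[.338,.7478,.2111],[.3364,.7453,.1573],[.1724,.3813,.2182],[.1068,.237,.181]])
X=np.c_[np.hypot(P[:,0],P[:,1]),P[:,2]]
def fk(p,J):
    L1,a,L2,b,L3,c,z0=p
    t=J[:,0];u=t-J[:,1];v=u+J[:,2]
    return np.c_[L1*np.sin(t+a)+L2*np.sin(u+b)+L3*np.sin(v+c),z0+L1*np.cos(t+a)+L2*np.cos(u+b)+L3*np.cos(v+c)]
best=min((least_squares(lambda p:(fk(p,J)-X).ravel(),np.r_[.35,np.random.randn(),.35,np.random.randn(),.25,np.random.randn(),.3]) for _ in range(200)),key=lambda s:s.cost)
print(best.x,best.cost,(fk(best.x,J)-X).round(4).tolist())
```

```text
[ 0.48939922  0.00290477  0.3887652   1.39984376 -0.45788419 -1.58749528
  0.28105306] 7.768552725527602e-06 [[-0.0, -0.0023], [-0.0001, 0.0003], [0.0, 0.0006], [-0.0002, 0.0006], [0.0021, 0.0], [-0.0021, 0.0008]]
```

```bash
cat > wp.py <<'E'
import sys
from h import *
# usage: wp.py x,y,z x,y,z ... : tool-axis rows at constant orientation
s=r.get_state();R=s["eef_rot"];p=s["eef_pos"]
for a in sys.argv[1:]:
    q=np.array([float(v) for v in a.split(',')]);u=R.T@(q-p)/.04;n=int(np.ceil(np.abs(u).max()/.95))
    print(a,"total",u.round(2),"n",n,"row",(u/n).round(3).tolist());p=q
E
python3 wp.py .35,.2,.35 .45,-.1,.4 .2,-.55,.42 -.2,-.6,.42
python3 - <<'E'
from h import *
t=snapshot("top");s=snapshot("side")
def tri(a,b):
    (o1,d1),(o2,d2)=ray(t,[a]),ray(s,[b]);A=np.c_[d1[0],-d2[0]];k=np.linalg.lstsq(A,o2-o1,rcond=None)[0]
    print((o1+k[0]*d1[0]).round(3),(o2+k[1]*d2[0]).round(3))
tri((560,362),(409,78));tri((615,195),(286,79));
print(plane(t,[(25,300),(560,362),(560,475)],.2).round(3))
cv2.imwrite("pics/w.png",snapshot("wrist")["frame"])
E
```

```text
.35,.2,.35 total [-5.74  5.47 -2.95] n 7 row [-0.82, 0.781, -0.421]
.45,-.1,.4 total [-5.47 -5.31 -2.42] n 6 row [-0.912, -0.886, -0.404]
.2,-.55,.42 total [  0.84 -12.42  -3.29] n 14 row [0.06, -0.887, -0.235]
-.2,-.6,.42 total [ 8.51 -5.26 -1.24] n 9 row [0.945, -0.584, -0.137]
[ 0.334 -0.5    0.26 ] [ 0.351 -0.503  0.261]
[ 0.693 -0.692  0.16 ] [ 0.712 -0.692  0.166]
[[ 0.457  0.579  0.2  ]
 [ 0.332 -0.526  0.2  ]
 [ 0.112 -0.512  0.2  ]]
```

```bash
sed -i 's/np.abs(u).max()\/.95/np.linalg.norm(u)\/1.0/' wp.py
python3 -m creep '{"motion": [[[-0.64,0.61,-0.33,0],[-0.64,0.61,-0.33,0],[-0.64,0.61,-0.33,0],[-0.64,0.61,-0.33,0],[-0.64,0.61,-0.33,0],[-0.64,0.61,-0.33,0],[-0.64,0.61,-0.33,0],[-0.64,0.61,-0.33,0],[-0.64,0.61,-0.33,0]]]}' >/dev/null
python3 -m creep '{"motion": [[[-0.68,-0.66,-0.3,0],[-0.68,-0.66,-0.3,0],[-0.68,-0.66,-0.3,0],[-0.68,-0.66,-0.3,0],[-0.68,-0.66,-0.3,0],[-0.68,-0.66,-0.3,0],[-0.68,-0.66,-0.3,0],[-0.68,-0.66,-0.3,0]]]}' |grep pos
python3 -m creep '{"motion": [[[0.07,-0.9,-0.25,0],[0.07,-0.9,-0.25,0],[0.07,-0.9,-0.25,0],[0.07,-0.9,-0.25,0],[0.07,-0.9,-0.25,0],[0.07,-0.9,-0.25,0],[0.07,-0.9,-0.25,0],[0.07,-0.9,-0.25,0],[0.07,-0.9,-0.25,0],[0.07,-0.9,-0.25,0],[0.07,-0.9,-0.25,0],[0.07,-0.9,-0.25,0]]]}'
python3 st.py; python3 wp.py -.15,-.4,.42 -.36,-.71,.42
```

```text
eef_pos: [0.4551, -0.0872, 0.3972]
clock: 8.02
eef_pos: [0.2426, -0.4841, 0.4201]
eef_rot: [[-0.915, 0.393, 0.091], [0.403, 0.894, 0.196], [-0.005, 0.216, -0.976]]
wrist_force: [0.5, -1.0, 0.3]
grip_width: 0.999
grasp_force: 0.0
clock 8.0167
joint_positions [-1.3044  0.5376  0.8073  2.0077  0.1396 -0.9019]
eef_pos [ 0.2426 -0.4841  0.4201]
eef_rot [[-0.9152  0.3925  0.0909]
 [ 0.4029  0.8941  0.1956]
 [-0.0045  0.2156 -0.9765]]
wrist_force [ 0.509  -0.9732  0.3314]
torque [-0.1719  0.0662  0.0048]
grip_width 0.9988546150329656
grasp_force 0.0
-.15,-.4,.42 total [ 9.83 -1.97 -0.48] n 11 row [0.894, -0.179, -0.044]
-.36,-.71,.42 total [ 1.68 -8.99 -1.99] n 10 row [0.168, -0.899, -0.199]
```

```bash
python3 -m creep '{"motion": [[[0.97,-0.05,0,0],[0.97,-0.05,0,0],[0.97,-0.05,0,0],[0.97,-0.05,0,0],[0.97,-0.05,0,0],[0.97,-0.05,0,0],[0.97,-0.05,0,0],[0.97,-0.05,0,0],[0.97,-0.05,0,0],[0.97,-0.05,0,0]]]}' |grep pos
python3 -m creep '{"motion": [[[0,-0.6,-0.1,0],[0,-0.6,-0.1,0],[0,-0.6,-0.1,0],[0,-0.6,-0.1,0],[0,-0.6,-0.1,0],[0,-0.6,-0.1,0],[0,-0.6,-0.1,0],[0,-0.6,-0.1,0],[0,-0.6,-0.1,0],[0,-0.6,-0.1,0],[0,-0.6,-0.1,0],[0,-0.6,-0.1,0]]]}'
python3 st.py|sed -n '2,6p'
```

```text
eef_pos: [-0.1224, -0.3444, 0.4144]
clock: 9.85
eef_pos: [-0.2254, -0.5815, 0.3621]
eef_rot: [[-0.915, 0.396, 0.072], [0.403, 0.902, 0.154], [-0.004, 0.169, -0.986]]
wrist_force: [0.3, -0.3, -0.2]
grip_width: 1.002
grasp_force: 0.0
joint_positions [-2.0396  0.8254  1.1969  2.1126 -0.0054 -1.625 ]
eef_pos [-0.2254 -0.5815  0.3621]
eef_rot [[-0.9153  0.3962  0.0718]
 [ 0.4026  0.9024  0.1536]
 [-0.0039  0.1695 -0.9855]]
```

```bash
python3 -m creep '{"motion": [[[0,-0.8,-0.4,0],[0,-0.8,-0.4,0],[0,-0.8,-0.4,0],[0,-0.8,-0.4,0],[0,-0.8,-0.4,0],[0,-0.8,-0.4,0]]]}'
python3 st.py|sed -n '2,2p'
python3 -m creep '{"motion": [[[0,-1,0,0],[0,-1,0,0],[0,-1,0,0],[0,-1,0,0],[0,-1,0,0],[0,-1,0,0]]]}'
python3 st.py|sed -n '2,2p'
```

```text
clock: 10.35
eef_pos: [-0.2389, -0.5802, 0.3747]
eef_rot: [[-0.911, 0.406, 0.072], [0.412, 0.904, 0.118], [-0.018, 0.137, -0.99]]
wrist_force: [-0.3, -0.4, 1.0]
grip_width: 0.999
grasp_force: 0.0
joint_positions [-2.0663  0.8152  1.2207  2.1147  0.0078 -1.6435]
clock: 10.85
eef_pos: [-0.2466, -0.5844, 0.3307]
eef_rot: [[-0.908, 0.401, 0.124], [0.417, 0.893, 0.169], [-0.043, 0.205, -0.978]]
wrist_force: [0.5, -0.9, -0.5]
grip_width: 1.004
grasp_force: 0.0
joint_positions [-2.0825  0.885   1.2196  2.1146  0.0251 -1.6587]
```

```bash
python3 -m creep '{"motion": [[[0,-0.2,-0.6,0],[0,-0.2,-0.6,0],[0,-0.2,-0.6,0],[0,-0.2,-0.6,0],[0,-0.2,-0.6,0],[0,-0.2,-0.6,0],[0,0,0,0]]]}'
python3 st.py|sed -n '2,2p'
```

```text
clock: 11.43
eef_pos: [-0.2468, -0.5725, 0.3971]
eef_rot: [[-0.908, 0.411, 0.078], [0.416, 0.906, 0.074], [-0.04, 0.1, -0.994]]
wrist_force: [0.3, -0.0, 0.1]
grip_width: 1.002
grasp_force: 0.0
joint_positions [-2.0948  0.7794  1.2207  2.1155  0.0304 -1.6686]
```

```bash
python3 -m creep '{"motion": [[[0.9,0,-0.3,0],[0.9,0,-0.3,0],[0.9,0,-0.3,0],[0.9,0,-0.3,0],[0.9,0,-0.3,0],[0,-0.2,-0.6,0],[0,-0.2,-0.6,0],[0,-0.2,-0.6,0],[0,-0.2,-0.6,0],[0,0,0,0]]]}'
python3 st.py|sed -n '2,2p'
```

```text
clock: 12.27
eef_pos: [-0.3807, -0.4718, 0.4576]
eef_rot: [[-0.91, 0.413, 0.012], [0.413, 0.911, -0.006], [-0.013, -0.0, -1.0]]
wrist_force: [0.2, -0.3, 0.1]
grip_width: 1.001
grasp_force: 0.0
joint_positions [-2.3606  0.6804  1.2207  2.1155  0.0121 -1.9344]
```

```bash
python3 wp.py -.05,-.53,.47 .4,-.35,.4 .517,.078,.25
```

```text
-.05,-.53,.47 total [-8.13  2.09 -0.21] n 9 row [-0.904, 0.233, -0.023]
.4,-.35,.4 total [-8.36  8.75  1.86] n 13 row [-0.643, 0.673, 0.143]
.517,.078,.25 total [ 1.81 10.95  3.72] n 12 row [0.151, 0.913, 0.31]
```

```bash
python3 -m creep '{"motion": [[[-0.9,0.23,-0.02,0],[-0.9,0.23,-0.02,0],[-0.9,0.23,-0.02,0],[-0.9,0.23,-0.02,0],[-0.9,0.23,-0.02,0],[-0.9,0.23,-0.02,0],[-0.9,0.23,-0.02,0],[-0.9,0.23,-0.02,0],[-0.9,0.23,-0.02,0]]]}' 0 30 | grep pos
python3 -m creep '{"motion": [[[-0.7,0.73,0.15,0],[-0.7,0.73,0.15,0],[-0.7,0.73,0.15,0],[-0.7,0.73,0.15,0],[-0.7,0.73,0.15,0],[-0.7,0.73,0.15,0],[-0.7,0.73,0.15,0],[-0.7,0.73,0.15,0],[-0.7,0.73,0.15,0],[-0.7,0.73,0.15,0],[-0.7,0.73,0.15,0],[-0.7,0.73,0.15,0]]]}' | grep pos
python3 -m creep '{"motion": [[[0.15,0.91,0.31,0],[0.15,0.91,0.31,0],[0.15,0.91,0.31,0],[0.15,0.91,0.31,0],[0.15,0.91,0.31,0],[0.15,0.91,0.31,0],[0.15,0.91,0.31,0],[0.15,0.91,0.31,0],[0.15,0.91,0.31,0],[0.15,0.91,0.31,0],[0.15,0.91,0.31,0],[0.15,0.91,0.31,0]]]}' | grep pos
python3 -m creep '{"motion": [[[0,0,0,0.96],[0,0,0,0.96],[0,0,0,0.96],[0,0,0,0.96],[0,0,0,0.96],[0,0,0,0.96],[0,0,0,0.96],[0,0,0,0.96],[0,0,0,0.96],[0,0,0,0.96],[0,0,0,0]]]}'
python3 st.py|sed -n '1,7p';python3 wp.py .517,.078,.15
python3 - <<'E'
from h import *
s=snapshot("wrist");cv2.imwrite("pics/w1.png",s["frame"])
E
```

```text
eef_pos: [-0.0527, -0.5307, 0.467]
eef_pos: [0.3991, -0.3496, 0.4011]
eef_pos: [0.5148, 0.0783, 0.253]
clock: 15.93
eef_pos: [0.5147, 0.0763, 0.2535]
eef_rot: [[-0.3, 0.954, 0.015], [0.954, 0.3, -0.001], [-0.006, 0.014, -1.0]]
wrist_force: [-0.2, -0.4, 0.1]
grip_width: 0.5
grasp_force: 0.0
clock 15.9333
joint_positions [ 0.0264  0.2463 -0.0447  1.2646 -0.0018  1.2921]
eef_pos [0.5147 0.0763 0.2535]
eef_rot [[-0.3003  0.9537  0.0153]
 [ 0.9538  0.3003 -0.0014]
 [-0.006   0.0142 -0.9999]]
wrist_force [-0.2337 -0.3723  0.0647]
.517,.078,.15 total [0.04 0.03 2.59] n 3 row [0.013, 0.01, 0.862]
```

View pics/w1.png

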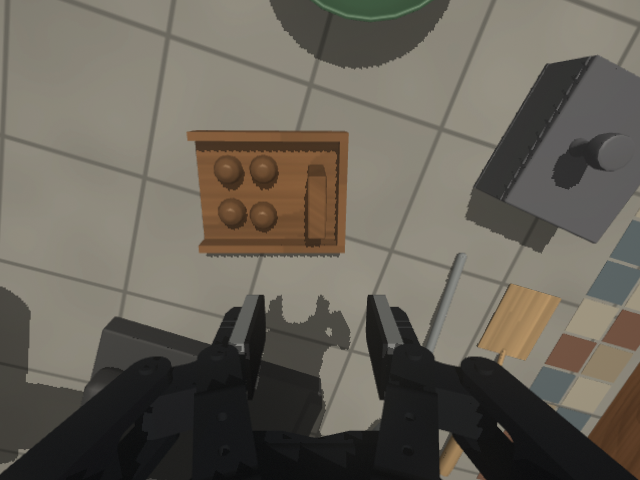

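Run:
```python
from h import *
s=snapshot("wrist")
P=[0.517,.078,.082];x=np.array([.955,.297,0]);y=np.array([-.297,.955,0])
print("pred top corners",proj(s,[np.array(P)+a*.008*x+b*.028*y for a in(-1,1) for b in(-1,1)]).round(0).tolist())
print("pred base",proj(s,[np.array([.517,.078,.01])+a*.008*x+b*.028*y for a in(-1,1) for b in(-1,1)]).round(0).tolist())
print("pred rim back corners/front",proj(s,[np.array([.4739,.0642,.032])+a*.075*x+b*.06*y for a in(-1,1) for b in(-1,1)]).round(0).tolist())
```

```text
pred top corners [[305.0, 238.0], [305.0, 175.0], [323.0, 238.0], [324.0, 175.0]]
pred base [[306.0, 216.0], [306.0, 163.0], [321.0, 216.0], [322.0, 163.0]]
pred rim back corners/front [[196.0, 252.0], [184.0, 130.0], [342.0, 252.0], [346.0, 132.0]]
```

```bash
python3 -m creep '{"motion": [[[0,0.04,0.8,0],[0,0,0.8,0],[0,0,0.8,0],[0,0,0.8,0],[0,0,0.7,0],[0,0,0.5,0],[0,0,0.3,0],[0,0,0.25,0],[0,0,0.05,0],[0,0,0,0]]]}' | egrep 'pos|force'
python3 -m creep '{"motion": [[[0,0,0,0],[0,0,0,0],[0,0,0,0],[0,0,0,0],[0,0,0,0],[0,0,0,0]]]}' 1 70; python3 st.py | egrep 'pos|force'
```

```text
eef_pos: [0.5191, 0.0756, 0.0531]
wrist_force: [0.1, 1.1, 0.1]
grasp_force: 0.0
clock: 17.37
eef_pos: [0.5205, 0.0754, 0.0548]
eef_rot: [[-0.3, 0.954, 0.017], [0.954, 0.3, -0.002], [-0.007, 0.016, -1.0]]
wrist_force: [-0.5, 0.1, 7.1]
grip_width: 0.174
grasp_force: 69.0
joint_positions [ 0.0245  0.3903 -0.3852  0.778  -0.0021  1.2908]
eef_pos [0.5205 0.0754 0.0548]
wrist_force [-0.5167  0.0817  7.1336]
grasp_force 69.03155565261841
```

```bash
python3 -m creep '{"motion": [[[0,0,0,0],[0,0,0,0],[0,0,0.1,0],[0,0,0.15,0],[0,0,0,0]]]}' 0.2 | egrep 'pos|width'
python3 -m creep '{"motion": [[[0,0,0,0],[0,0,0,0],[0,0,0,0],[0,0,0,0],[0,0,0,0]]]}' 1 90| egrep 'pos|force'
python3 -m creep '{"motion": [[[0,0,-0.1,0],[0,0,-0.2,0],[0,0,-0.35,0],[0,0,-0.45,0],[0,0,-0.5,0],[0,0,-0.5,0],[0,0,-0.5,0],[0,0,-0.4,0],[0,0,-0.3,0],[0,0,-0.2,0],[0,0,-0.1,0],[0,0,0,0]]]}'
python3 - <<'E'
from h import *
cv2.imwrite("pics/w2.png",snapshot("wrist")["frame"])
E
```

```text
eef_pos: [0.5185, 0.0754, 0.042]
grip_width: 0.394
eef_pos: [0.5191, 0.0754, 0.0435]
wrist_force: [-1.4, -0.1, 2.8]
grasp_force: 87.5
clock: 19.2
eef_pos: [0.5179, 0.0757, 0.1882]
eef_rot: [[-0.3, 0.954, 0.017], [0.954, 0.3, -0.001], [-0.006, 0.015, -1.0]]
wrist_force: [0.5, -0.3, -3.0]
grip_width: 0.174
grasp_force: 87.8
```

View pics/w2.png

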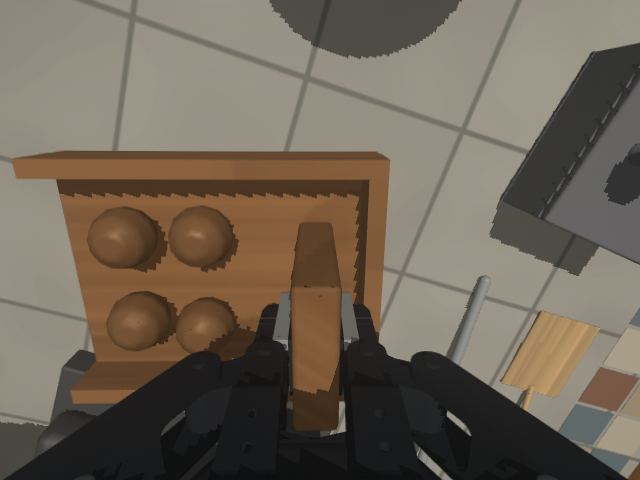

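```bash
python3 -m creep '{"motion": [[[0,0,-0.2,-0.2],[0,0,-0.4,-0.4],[0,0,-0.5,-0.7],[0,0,-0.5,-0.9],[0,0,-0.5,-1],[0,0,-0.4,-1],[0,0,-0.4,-1],[0,0,-0.3,-1],[0,0,-0.3,-1],[0,0,-0.3,-1],[0,0,-0.3,-1],[0,0,-0.2,-1]]]}'|grep pos
python3 -m creep '{"motion": [[[0,0,-0.2,-1],[0,0,-0.2,-1],[0,0,-0.2,-1],[0,0,-0.2,-1],[0,0,-0.2,-1],[0,0,-0.2,-1],[0,0,-0.1,-1],[0,0,-0.1,-1],[0,0,-0.1,-1],[0,0,0,-1],[0,0,0,-1],[0,0,0,-1]]]}'|grep pos
python3 -m creep '{"motion": [[[0,0,0,-1],[0,0,0,-1],[0,0,0,-1],[0,0,0,-1],[0,0,0,-1],[0,0,0,-1],[0,0,0,-1],[0,0,0,-1],[0,0,0,-1],[0,0,0,-1],[0,0,0,-1],[0,0,0,-1]]]}'|grep pos
python3 -m creep '{"motion": [[[0,0,0,-1],[0,0,0,-1],[0,0,0,-1],[0,0,0,-1],[0,0,0,-1],[0,0,0,-0.7],[0,0,0,-0.4],[0,0,0,-0.2],[0,0,0,0]]]}'
python3 st.py|grep joint; python3 wp.py .3,.48,.42 -.15,.58,.42
```

```text
eef_pos: [0.5146, 0.0759, 0.36]
eef_pos: [0.5135, 0.0761, 0.4189]
eef_pos: [0.5134, 0.0759, 0.4187]
clock: 23.0
eef_pos: [0.5136, 0.076, 0.4189]
eef_rot: [[0.642, -0.766, 0.014], [-0.766, -0.642, -0.002], [0.01, -0.009, -1.0]]
wrist_force: [0.2, -0.3, -3.6]
grip_width: 0.173
grasp_force: 87.9
joint_positions [ 0.0259  0.2883  0.4421  1.7112 -0.0021 -2.2425]
.3,.48,.42 total [-11.17  -2.4   -0.12] n 12 row [-0.931, -0.2, -0.01]
-.15,.58,.42 total [-9.14  7.02 -0.16] n 12 row [-0.762, 0.585, -0.013]
```

```bash
python3 -m creep '{"motion": [[[-0.2,-0.04,0,0],[-0.4,-0.09,0,0],[-0.6,-0.13,0,0],[-0.8,-0.17,0,0],[-0.9,-0.19,0,0],[-0.9,-0.19,0,0],[-0.9,-0.19,0,0],[-0.9,-0.19,0,0],[-0.9,-0.19,0,0],[-0.9,-0.19,0,0],[-0.9,-0.19,0,0],[-0.9,-0.1,0,0]]]}'|grep pos
python3 -m creep '{"motion": [[[-0.9,0.05,0,0],[-0.9,0.2,0,0],[-0.85,0.35,0,0],[-0.8,0.5,0,0],[-0.75,0.57,0,0],[-0.75,0.57,0,0],[-0.75,0.57,0,0],[-0.75,0.57,0,0],[-0.75,0.57,0,0],[-0.75,0.57,0,0],[-0.75,0.57,0,0],[-0.7,0.55,0,0]]]}'|grep pos
python3 -m creep '{"motion": [[[-0.6,0.45,0,0],[-0.5,0.35,0,0],[-0.3,0.25,0,0],[-0.15,0.1,0,0],[0,0,0,0]]]}'
python3 st.py|grep joint
```

```text
eef_pos: [0.333, 0.4078, 0.4159]
eef_pos: [-0.0825, 0.5491, 0.4097]
clock: 25.42
eef_pos: [-0.1566, 0.5673, 0.4079]
eef_rot: [[0.644, -0.765, 0.015], [-0.765, -0.644, -0.002], [0.011, -0.01, -1.0]]
wrist_force: [0.6, -0.2, -2.4]
grip_width: 0.176
grasp_force: 87.9
joint_positions [ 1.7397  0.4795  0.7011  1.7973 -0.0139 -0.5305]
```

```bash
python3 -m creep '{"motion": [[[0,0,-0.2,0],[-0.1,-0.05,-0.4,0],[-0.2,-0.1,-0.6,0],[-0.2,-0.1,-0.8,0],[-0.2,-0.1,-0.9,0],[-0.2,-0.1,-0.9,0],[-0.2,-0.1,-0.9,0],[-0.2,-0.1,-0.9,0],[-0.2,-0.1,-0.9,0],[-0.2,-0.1,-0.9,0],[-0.2,-0.1,-0.9,0],[-0.2,-0.1,-0.9,0]]]}'
python3 st.py|grep joint
```

```text
clock: 26.42
eef_pos: [-0.1443, 0.5282, 0.5849]
eef_rot: [[0.639, -0.769, -0.028], [-0.748, -0.629, 0.213], [-0.182, -0.115, -0.977]]
wrist_force: [-0.8, 0.0, -2.9]
grip_width: 0.176
grasp_force: 91.1
joint_positions [ 1.7241  0.4582  1.219   2.1152 -0.0044 -0.5436]
```

```bash
python3 -m creep '{"motion": [[[-0.2,-0.1,-0.9,0],[-0.2,-0.1,-0.9,0],[-0.2,-0.1,-0.9,0],[-0.2,-0.1,-0.9,0],[-0.2,-0.1,-0.9,0],[-0.2,-0.1,-0.9,0],[-0.2,-0.1,-0.9,0],[-0.2,-0.1,-0.9,0],[-0.2,-0.1,-0.9,0],[-0.2,-0.1,-0.9,0],[-0.2,-0.1,-0.9,0],[-0.2,-0.1,-0.9,0]]]}'
python3 st.py|grep joint
```

```text
clock: 27.42
eef_pos: [-0.1232, 0.4091, 0.7324]
eef_rot: [[0.624, -0.777, -0.079], [-0.655, -0.576, 0.49], [-0.426, -0.254, -0.868]]
wrist_force: [0.6, 0.0, -3.6]
grip_width: 0.175
grasp_force: 91.1
joint_positions [ 1.7055  0.1552  1.2192  2.1157  0.0125 -0.5594]
```

```bash
python3 -m creep '{"motion": [[[-0.2,-0.1,-0.9,0],[-0.2,-0.1,-0.9,0],[-0.2,-0.1,-0.9,0],[-0.2,-0.1,-0.9,0],[-0.2,-0.1,-0.9,0],[-0.2,-0.1,-0.9,0],[-0.2,-0.1,-0.9,0],[-0.2,-0.1,-0.9,0],[-0.2,-0.1,-0.9,0],[-0.2,-0.1,-0.9,0],[-0.2,-0.1,-0.9,0],[-0.2,-0.1,-0.9,0]]]}'
python3 -m creep '{"motion": [[[-0.2,-0.1,-0.9,0],[-0.2,-0.1,-0.9,0],[-0.2,-0.1,-0.8,0],[-0.1,-0.05,-0.4,0],[0,0,0,0],[0,0,0,0]]]}'
python3 st.py|grep joint
python3 - <<'E'
from h import *
cv2.imwrite("pics/w3.png",snapshot("wrist")["frame"])
E
```

```text
clock: 28.42
eef_pos: [-0.1091, 0.2457, 0.8353]
eef_rot: [[0.6, -0.792, -0.116], [-0.498, -0.483, 0.72], [-0.626, -0.374, -0.684]]
wrist_force: [0.2, -0.4, -3.0]
grip_width: 0.175
grasp_force: 91.2
clock: 28.92
eef_pos: [-0.096, 0.199, 0.8555]
eef_rot: [[0.591, -0.794, -0.138], [-0.44, -0.461, 0.771], [-0.676, -0.395, -0.622]]
wrist_force: [-0.3, -0.0, -2.8]
grip_width: 0.18
grasp_force: 91.2
joint_positions [ 1.8929 -0.2182  1.2195  2.1146 -0.1135 -0.4383]
```

View pics/w3.png

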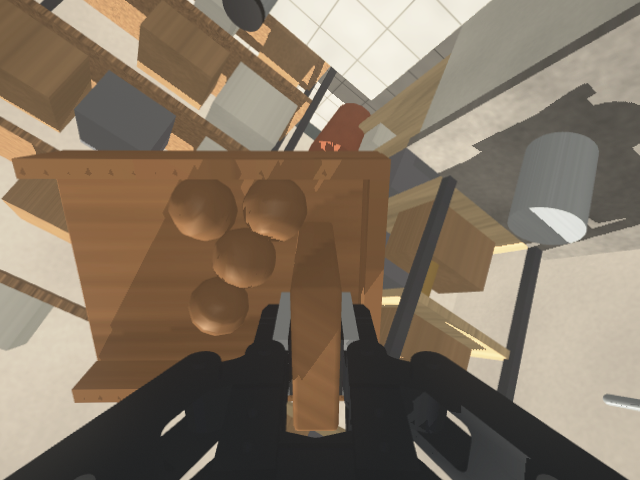

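Run:
```python
from h import *
from scipy.spatial.transform import Rotation as Ro
np.set_printoptions(precision=3,suppress=True)
R=r.get_state()["eef_rot"]
for a in range(0,131,10):
    Q=R@Ro.from_euler('z',a,degrees=True).as_matrix()
    f=lambda x,y,z:Q@np.array([y,x-.045,.0435-z])
    print(a,"front+y",f(-.075,.052,.01),"front0",f(-.075,0,.01),"front-y",f(-.075,-.052,.01),"low",min((f(x,y,z)[2] for x in(-.075,.075) for y in(-.06,.06) for z in(0,.032))).round(3),"pitch",np.degrees(np.arcsin(Q[2,1])).round(0))
```

```text
0 front+y [ 0.122  0.058 -0.009] front0 [0.091 0.081 0.026] front-y [0.06  0.104 0.062] low -0.079 pitch -23.0
10 front+y [ 0.125  0.044 -0.026] front0 [0.102 0.071 0.012] front-y [0.079 0.098 0.05 ] low -0.079 pitch -16.0
20 front+y [ 0.124  0.03  -0.044] front0 [ 0.109  0.06  -0.004] front-y [0.095 0.089 0.036] low -0.077 pitch -8.0
30 front+y [ 0.119  0.015 -0.061] front0 [ 0.113  0.047 -0.02 ] front-y [0.107 0.079 0.02 ] low -0.074 pitch -0.0
40 front+y [ 0.111  0.001 -0.077] front0 [ 0.114  0.034 -0.037] front-y [0.117 0.067 0.003] low -0.089 pitch 8.0
50 front+y [ 0.099 -0.012 -0.091] front0 [ 0.111  0.021 -0.052] front-y [ 0.123  0.054 -0.014] low -0.103 pitch 15.0
60 front+y [ 0.084 -0.025 -0.103] front0 [ 0.105  0.008 -0.067] front-y [ 0.125  0.04  -0.032] low -0.114 pitch 23.0
70 front+y [ 0.066 -0.035 -0.112] front0 [ 0.095 -0.005 -0.081] front-y [ 0.123  0.025 -0.049] low -0.123 pitch 30.0
80 front+y [ 0.047 -0.044 -0.119] front0 [ 0.082 -0.017 -0.092] front-y [ 0.117  0.011 -0.066] low -0.129 pitch 37.0
90 front+y [ 0.025 -0.051 -0.122] front0 [ 0.066 -0.027 -0.102] front-y [ 0.108 -0.003 -0.081] low -0.132 pitch 42.0
100 front+y [ 0.003 -0.056 -0.123] front0 [ 0.049 -0.036 -0.109] front-y [ 0.095 -0.016 -0.095] low -0.131 pitch 47.0
110 front+y [-0.02  -0.058 -0.12 ] front0 [ 0.03  -0.043 -0.113] front-y [ 0.079 -0.028 -0.106] low -0.128 pitch 50.0
120 front+y [-0.042 -0.057 -0.115] front0 [ 0.009 -0.048 -0.115] front-y [ 0.06  -0.038 -0.114] low -0.121 pitch 51.0
130 front+y [-0.063 -0.054 -0.107] front0 [-0.011 -0.05  -0.113] front-y [ 0.04  -0.047 -0.12 ] low -0.127 pitch 50.0
```

```bash
python3 wp.py -.13,.5,.5 .15,.5,.4 .367,.338,.3 .367,.338,.19
```

```text
-.13,.5,.5 total [ 2.18  0.71 11.43] n 12 row [0.182, 0.059, 0.952]
.15,.5,.4 total [ 5.83 -4.57  0.6 ] n 8 row [0.728, -0.572, 0.075]
.367,.338,.3 total [ 6.68 -1.45 -2.3 ] n 8 row [0.835, -0.182, -0.288]
.367,.338,.19 total [1.86 1.09 1.71] n 3 row [0.618, 0.362, 0.572]
```

```bash
python3 -m creep '{"motion": [[[0.05,0,0.3,0],[0.1,0.03,0.6,0],[0.18,0.06,0.9,0],[0.18,0.06,0.95,0],[0.18,0.06,0.95,0],[0.18,0.06,0.95,0],[0.18,0.06,0.95,0],[0.18,0.06,0.95,0],[0.18,0.06,0.95,0],[0.18,0.06,0.95,0],[0.18,0.06,0.95,0],[0.2,0,0.9,0]]]}'
python3 -m creep '{"motion": [[[0.4,-0.2,0.6,0],[0.6,-0.4,0.3,0],[0.7,-0.55,0.1,0],[0.7,-0.55,0.08,0],[0.7,-0.55,0.08,0],[0.7,-0.55,0,0],[0.75,-0.5,-0.1,0],[0.75,-0.4,-0.15,0]]]}'
python3 st.py|grep joint;python3 wp.py  .367,.338,.3 .367,.338,.19
```

```text
clock: 29.97
eef_pos: [-0.1265, 0.4581, 0.5451]
eef_rot: [[0.592, -0.795, -0.133], [-0.449, -0.462, 0.765], [-0.669, -0.393, -0.63]]
wrist_force: [0.2, -0.1, -2.9]
grip_width: 0.172
grasp_force: 91.2
clock: 30.63
eef_pos: [0.1147, 0.458, 0.4409]
eef_rot: [[0.589, -0.797, -0.132], [-0.448, -0.459, 0.767], [-0.672, -0.393, -0.627]]
wrist_force: [0.0, 1.2, -4.1]
grip_width: 0.17
grasp_force: 91.2
joint_positions [ 0.7163 -0.4172 -0.5095  0.9065  0.7283 -1.3309]
.367,.338,.3 total [ 7.43 -2.27 -0.93] n 8 row [0.929, -0.283, -0.116]
.367,.338,.19 total [1.85 1.08 1.73] n 3 row [0.616, 0.36, 0.575]
```

```bash
python3 -m creep '{"motion": [[[0.85,-0.26,-0.1,0],[0.85,-0.26,-0.1,0],[0.85,-0.26,-0.1,0],[0.85,-0.26,-0.1,0],[0.85,-0.26,-0.1,0],[0.85,-0.26,-0.1,0],[0.8,-0.25,-0.1,0],[0.7,-0.2,-0.1,0],[0.5,-0.15,-0.1,0],[0.3,-0.1,-0.05,0],[0,0,0,0]]]}'
python3 st.py|grep joint;python3 wp.py  .367,.338,.19
```

```text
clock: 31.55
eef_pos: [0.3664, 0.3375, 0.3003]
eef_rot: [[0.587, -0.798, -0.134], [-0.449, -0.459, 0.767], [-0.674, -0.39, -0.628]]
wrist_force: [-0.5, 0.8, -2.7]
grip_width: 0.175
grasp_force: 91.2
joint_positions [ 0.0873  0.1179 -0.3859  1.1725  0.8877 -2.2314]
.367,.338,.19 total [1.86 1.06 1.74] n 3 row [0.62, 0.353, 0.579]
```

```bash
python3 -m creep '{"motion": [[[0.2,0.11,0.18,0],[0.4,0.22,0.36,0],[0.5,0.3,0.5,0],[0.4,0.22,0.38,0],[0.25,0.15,0.22,0],[0.1,0.06,0.1,0],[0,0,0,0]]]}' | grep pos
python3 -m creep '{"motion": [[[0,0,0,0.4],[0,0,0,0.8],[0,0,0,1],[0,0,0,1],[0,0,0,1],[0,0,0,1],[0,0,0,1],[0,0,0,1],[0,0,0,1],[0,0,0,1],[0,0,0,1],[0,0,0,0.8]]]}' 
python3 -m creep '{"motion": [[[0,0,0,0.5],[0,0,0,0.4],[0,0,0,0.2],[0,0,0,0],[0,0,0,0],[0,0,0,0],[0,0,0,0],[0,0,0,0]]]}'
python3 st.py|grep joint
python3 - <<'E'
from h import *
a=snapshot("wrist")["frame"];b=snapshot("top")["frame"][200:360,60:310]
b=cv2.resize(b,(750,480));cv2.imwrite("pics/w4.png",cv2.resize(np.hstack([a,b[:, :]]),(800,277)))
E
```

```text
eef_pos: [0.3633, 0.3403, 0.1924]
clock: 33.13
eef_pos: [0.3656, 0.3406, 0.1955]
eef_rot: [[-0.314, -0.94, -0.132], [-0.631, 0.103, 0.769], [-0.709, 0.325, -0.626]]
wrist_force: [-0.2, 0.5, -2.7]
grip_width: 0.177
grasp_force: 91.2
clock: 33.8
eef_pos: [0.365, 0.3405, 0.1945]
eef_rot: [[-0.4, -0.907, -0.133], [-0.619, 0.161, 0.769], [-0.676, 0.39, -0.625]]
wrist_force: [-0.5, -0.4, -3.0]
grip_width: 0.176
grasp_force: 91.3
joint_positions [ 0.0933  0.2117 -0.5746  0.881   0.8913 -1.1712]
```

View pics/w4.png

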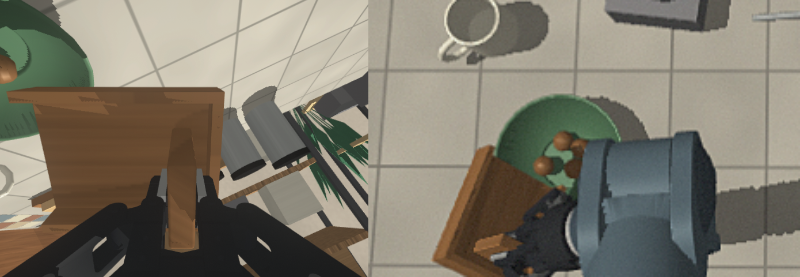

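```bash
python3 wp.py .38,.32,.38 .45,0,.42 .12,-.35,.42
```

```text
.38,.32,.38 total [-2.97  1.39 -3.34] n 5 row [-0.594, 0.277, -0.669]
.45,0,.42 total [ 3.57 -2.48 -7.01] n 9 row [0.397, -0.276, -0.779]
.12,-.35,.42 total [ 8.72  6.07 -5.63] n 13 row [0.671, 0.467, -0.433]
```

```bash
python3 -m creep '{"motion": [[[-0.3,0.14,-0.33,0],[-0.6,0.28,-0.67,0],[-0.6,0.28,-0.67,0],[-0.6,0.28,-0.67,0],[-0.6,0.28,-0.67,0],[-0.3,0.14,-0.5,0]]]}' | grep pos
python3 -m creep '{"motion": [[[0.2,-0.15,-0.6,0],[0.4,-0.28,-0.8,0],[0.4,-0.28,-0.8,0],[0.4,-0.28,-0.8,0],[0.4,-0.28,-0.8,0],[0.4,-0.28,-0.8,0],[0.4,-0.28,-0.8,0],[0.4,-0.28,-0.8,0],[0.5,-0.1,-0.7,0],[0.55,0.1,-0.6,0]]]}' 
python3 -m creep '{"motion": [[[0.6,0.3,-0.5,0],[0.67,0.46,-0.43,0],[0.67,0.46,-0.43,0],[0.67,0.46,-0.43,0],[0.67,0.46,-0.43,0],[0.67,0.46,-0.43,0],[0.67,0.46,-0.43,0],[0.67,0.46,-0.43,0],[0.67,0.46,-0.43,0],[0.67,0.46,-0.43,0],[0.67,0.46,-0.43,0]]]}' 
python3 st.py|grep joint;python3 wp.py .12,-.4,.42
python3 - <<'E'
from h import *
b=snapshot("top")["frame"][200:360,60:480]
cv2.imwrite("pics/t5.png",cv2.resize(b,(790,300)))
E
```

```text
eef_pos: [0.3814, 0.3161, 0.3893]
clock: 35.23
eef_pos: [0.4294, -0.0215, 0.4099]
eef_rot: [[-0.399, -0.91, -0.114], [-0.621, 0.177, 0.763], [-0.674, 0.375, -0.636]]
wrist_force: [-1.1, -0.6, -3.0]
grip_width: 0.173
grasp_force: 91.2
clock: 36.15
eef_pos: [0.1408, -0.2813, 0.3486]
eef_rot: [[-0.398, -0.913, -0.088], [-0.64, 0.207, 0.74], [-0.658, 0.351, -0.666]]
wrist_force: [1.2, -0.8, -3.0]
grip_width: 0.179
grasp_force: 91.2
joint_positions [-1.3709  0.5246  0.2273  2.1132  0.0605 -2.5971]
.12,-.4,.42 total [ 0.93  0.49 -3.34] n 4 row [0.232, 0.122, -0.835]
```

View pics/t5.png

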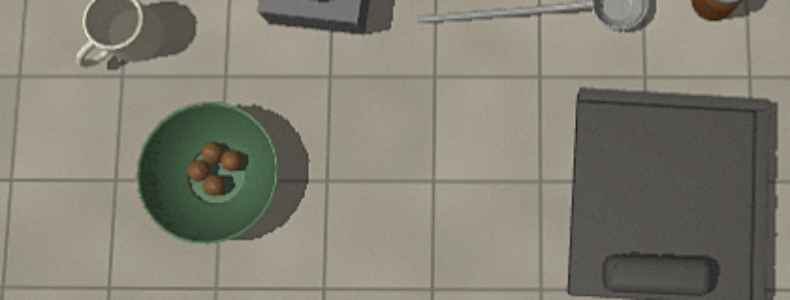

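```bash
python3 -m creep '{"motion": [[[0,0,-0.9,0],[0,0,-0.9,0],[0,0,-0.9,0],[0,0,-0.9,0],[0,0,-0.9,0],[0,0,-0.9,0],[0,0,-0.9,0],[0,0,-0.9,0],[0,0,-0.9,0],[0,0,-0.9,0]]]}' 
python3 st.py|grep joint
```

```text
clock: 37.03
eef_pos: [0.1295, -0.3749, 0.358]
eef_rot: [[-0.386, -0.921, -0.044], [-0.755, 0.289, 0.589], [-0.53, 0.26, -0.807]]
wrist_force: [-0.6, 0.4, -1.9]
grip_width: 0.176
grasp_force: 91.2
joint_positions [-1.43    0.5622  0.4759  2.1146  0.0395 -2.6306]
```

```bash
python3 -m creep '{"motion": [[[0,0,-0.9,0],[0,0,-0.9,0],[0,0,-0.9,0],[0,0,-0.9,0],[0,0,-0.9,0],[0,0,-0.9,0],[0,0,-0.9,0],[0,0,-0.9,0],[0,0,-0.9,0],[0,0,-0.9,0],[0,0,-0.9,0],[0,0,-0.9,0]]]}' 
python3 st.py|grep joint
```

```text
clock: 38.03
eef_pos: [0.107, -0.4195, 0.4318]
eef_rot: [[-0.382, -0.924, 0.004], [-0.868, 0.36, 0.342], [-0.317, 0.128, -0.94]]
wrist_force: [0.1, 0.2, -1.8]
grip_width: 0.17
grasp_force: 91.2
joint_positions [-1.4904  0.4527  0.6492  2.1148  0.031  -2.674 ]
```

```bash
python3 -m creep '{"motion": [[[0,0,-0.9,0],[0,0,-0.9,0],[0,0,-0.9,0],[0,0,-0.9,0],[0,0,-0.9,0],[0,0,-0.9,0],[0,0,-0.9,0],[0,0,-0.9,0],[0,0,-0.9,0],[0,0,-0.9,0],[0,0,-0.9,0]]]}' 
python3 st.py|grep joint
```

```text
clock: 38.95
eef_pos: [0.0858, -0.4062, 0.5281]
eef_rot: [[-0.387, -0.922, 0.032], [-0.918, 0.388, 0.082], [-0.088, 0.002, -0.996]]
wrist_force: [-0.1, -0.3, -3.4]
grip_width: 0.174
grasp_force: 91.1
joint_positions [-1.5418  0.2735  0.736   2.1149  0.0345 -2.7156]
```

```bash
python3 -m creep '{"motion": [[[0,0,0,0.5],[0,0,0,1],[0,0,0,1],[0,0,0,1],[0,0,0,1],[0,0,0,1],[0,0,0,1],[0,0,0,1],[0,0,0,1],[0,0,0,1],[0,0,0,1],[0,0,0,1]]]}' |grep pos
python3 -m creep '{"motion": [[[0,0,0,1],[0,0,0,1],[0,0,0,1],[0,0,0,1],[0,0,0,1],[0,0,0,1],[0,0,0,1],[0,0,0,1],[0,0,0,1],[0,0,0,1],[0,0,0,1],[0,0,0,1]]]}' |grep pos
python3 -m creep '{"motion": [[[0,0,0,1],[0,0,0,1],[0,0,0,1],[0,0,0,1],[0,0,0,1],[0,0,0,1],[0,0,0,1],[0,0,0,1],[0,0,0,0.5]]]}'
python3 st.py|grep joint; python3 wp.py -.162,-.38,.528
```

```text
eef_pos: [0.086, -0.4063, 0.5277]
eef_pos: [0.086, -0.4063, 0.5277]
clock: 41.7
eef_pos: [0.0861, -0.4063, 0.5277]
eef_rot: [[0.051, 0.998, 0.032], [0.995, -0.054, 0.084], [0.085, 0.028, -0.996]]
wrist_force: [-0.1, 0.9, -3.0]
grip_width: 0.176
grasp_force: 91.2
joint_positions [-1.5415  0.2744  0.7357  2.1149  0.0349  0.0807]
-.162,-.38,.528 total [ 0.34 -6.23 -0.15] n 7 row [0.048, -0.889, -0.022]
```

```bash
python3 -m creep '{"motion": [[[0.05,-0.9,0,0],[0.05,-0.9,0,0],[0.05,-0.9,0,0],[0.05,-0.9,0,0],[0.05,-0.9,0,0],[0.05,-0.9,0,0],[0.05,-0.6,0,0],[0,0,-0.9,0],[0,0,-0.9,0],[0,0,0,0]]]}'
python3 st.py|grep joint
```

```text
clock: 42.53
eef_pos: [-0.1505, -0.3737, 0.5458]
eef_rot: [[0.05, 0.999, 0.007], [0.998, -0.05, 0.038], [0.038, 0.005, -0.999]]
wrist_force: [-0.3, 0.3, -2.2]
grip_width: 0.174
grasp_force: 91.3
joint_positions [-2.101   0.2338  0.7424  2.1156 -0.0132 -0.4802]
```

```bash
python3 -m creep '{"motion": [[[-0.1,0.9,0,0],[-0.1,0.9,0,0],[-0.1,0.9,0,0],[-0.1,0.9,0,0],[-0.1,0.9,0,0],[-0.1,0.9,0,0],[0,0.4,0,0],[0,0,-0.9,0],[0,0,-0.9,0],[0,0,-0.5,0],[0,0,0,0]]]}'
python3 st.py|grep joint
```

```text
clock: 43.45
eef_pos: [0.0758, -0.3951, 0.5675]
eef_rot: [[0.05, 0.999, 0.014], [0.998, -0.05, -0.028], [-0.027, 0.015, -1.0]]
wrist_force: [-0.1, 0.4, -2.8]
grip_width: 0.177
grasp_force: 91.3
joint_positions [-1.5495  0.2048  0.7778  2.1155  0.0133  0.0714]
```

```bash
python3 wp.py .35,-.35,.35 .525,-.291,.16
```

```text
.35,-.35,.35 total [1.62 6.71 5.5 ] n 9 row [0.18, 0.745, 0.611]
.525,-.291,.16 total [1.82 4.22 4.77] n 7 row [0.26, 0.603, 0.681]
```

```bash
python3 -m creep '{"motion": [[[0.09,0.37,0.3,0],[0.18,0.74,0.61,0],[0.18,0.74,0.61,0],[0.18,0.74,0.61,0],[0.18,0.74,0.61,0],[0.18,0.74,0.61,0],[0.18,0.74,0.61,0],[0.18,0.74,0.61,0],[0.18,0.74,0.61,0],[0.2,0.7,0.64,0]]]}' |grep pos
python3 -m creep '{"motion": [[[0.26,0.6,0.68,0],[0.26,0.6,0.68,0],[0.26,0.6,0.68,0],[0.26,0.6,0.68,0],[0.26,0.6,0.68,0],[0.2,0.5,0.5,0],[0.15,0.3,0.4,0],[0,0,0,0],[0,0,0,0]]]}'
python3 st.py|grep joint; python3 wp.py .525,-.291,.09
python3 - <<'E'
from h import *
a=snapshot("top");s=snapshot("side")
cv2.imwrite("pics/t6.png",np.hstack([cv2.resize(a["frame"][220:380,330:490],(400,400)),cv2.resize(s["frame"][110:250,290:450],(400,400))]))
E
```

```text
eef_pos: [0.3627, -0.3461, 0.3336]
clock: 45.03
eef_pos: [0.5182, -0.2912, 0.1624]
eef_rot: [[0.05, 0.999, 0.011], [0.999, -0.05, -0.019], [-0.018, 0.012, -1.0]]
wrist_force: [0.5, -0.9, -1.9]
grip_width: 0.173
grasp_force: 91.2
joint_positions [-0.6137  0.4256 -0.0262  1.0992 -0.0093  1.007 ]
.525,-.291,.09 total [0.05 0.15 1.81] n 2 row [0.023, 0.074, 0.906]
```

View pics/t6.png

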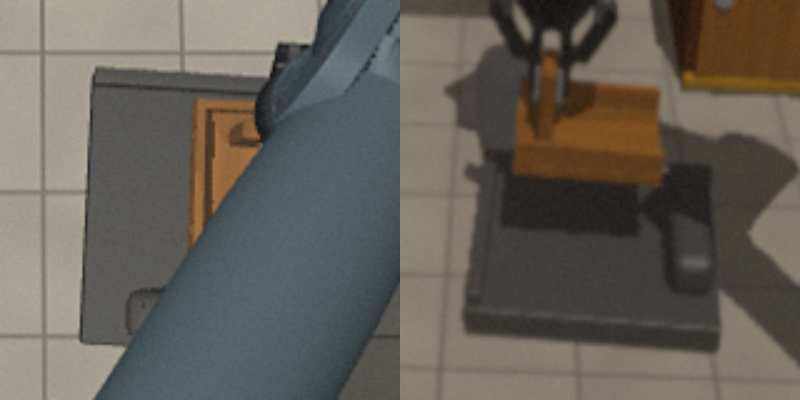

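```bash
python3 -m creep '{"motion": [[[0,0.05,0.3,0],[0,0.05,0.5,0],[0,0.05,0.5,0],[0,0,0.3,0],[0,0,0.15,0],[0,0,0.08,0],[0,0,0.05,0],[0,0,0.05,0],[0,0,0,0]]]}' | egrep 'pos|wrist'
python3 -m creep '{"motion": [[[0,0,0.06,0],[0,0,0.06,0],[0,0,0.06,0],[0,0,0.06,0],[0,0,0,0]]]}'; python3 st.py | grep torque
```

```text
eef_pos: [0.5271, -0.2936, 0.0874]
wrist_force: [0.0, 0.1, -3.0]
clock: 46.3
eef_pos: [0.5265, -0.293, 0.0762]
eef_rot: [[0.049, 0.999, 0.013], [0.999, -0.049, -0.02], [-0.019, 0.014, -1.0]]
wrist_force: [0.0, -0.1, -1.9]
grip_width: 0.174
grasp_force: 91.1
torque [ 0.0095 -0.044  -0.0077]
```

```bash
python3 -m creep '{"motion": [[[0,0,0.04,0],[0,0,0.04,0],[0,0,0,0]]]}'|egrep 'pos|wrist'; python3 st.py | grep torque
python3 -m creep '{"motion": [[[0,0,0.03,0],[0,0,0.03,0],[0,0,0,0]]]}'|egrep 'pos|wrist'; python3 st.py | grep torque
```

```text
eef_pos: [0.5272, -0.2934, 0.0745]
wrist_force: [-0.1, 1.0, 3.7]
torque [ 0.6188  0.7359 -0.0359]
eef_pos: [0.5277, -0.294, 0.0733]
wrist_force: [-0.8, 1.4, 10.0]
torque [ 0.7325  1.3693 -0.1003]
```

```bash
python3 -m creep '{"motion": [[[0,0,0,0],[0,0,0,0],[0,0,0,0]]]}' 0.4 60|egrep 'pos|wrist|width'
python3 -m creep '{"motion": [[[0,0,0,0],[0,0,0,0],[0,0,0,0],[0,0,0,0]]]}' 1 60; python3 st.py | grep torque
```

```text
eef_pos: [0.5271, -0.2936, 0.0715]
wrist_force: [-0.0, 0.2, 0.5]
grip_width: 0.296
clock: 47.38
eef_pos: [0.527, -0.2937, 0.0719]
eef_rot: [[0.05, 0.999, 0.014], [0.999, -0.049, -0.021], [-0.021, 0.015, -1.0]]
wrist_force: [-0.1, 0.9, 4.4]
grip_width: 0.178
grasp_force: 58.3
torque [ 0.2243  0.8275 -0.0393]
```

```bash
python3 -m creep '{"motion": [[[-0.05,0.05,-0.01,0],[-0.1,0.08,0,0],[-0.1,0.08,0,0],[-0.05,0.05,0,0],[0,0,0,0],[0,0,0,0]]]}'|egrep 'pos|wrist'; python3 st.py | grep torque
```

```text
eef_pos: [0.5372, -0.3066, 0.0721]
wrist_force: [-0.8, -0.9, 1.9]
torque [0.0146 0.703  0.0465]
```

```bash
python3 -m creep '{"motion": [[[-0.05,0.03,0,0],[-0.05,0.03,0,0],[0,0,0,0]]]}'|egrep 'pos|wrist'; python3 st.py | grep torque
python3 -m creep '{"motion": [[[-0.04,0.02,0,0],[-0.04,0.02,0,0],[0,0,0,0]]]}'|egrep 'pos|wrist'; python3 st.py | grep torque
```

```text
eef_pos: [0.5391, -0.3102, 0.0721]
wrist_force: [-0.9, 1.0, 2.4]
torque [ 0.1225  0.5834 -0.0871]
eef_pos: [0.5403, -0.3129, 0.0721]
wrist_force: [-1.4, 2.9, 1.8]
torque [ 0.5401  0.6203 -0.4179]
```

```bash
python3 -m creep '{"motion": [[[-0.02,0.03,0,0],[-0.02,0.03,0,0],[0,0,0,0]]]}'|egrep 'pos|wrist'; python3 st.py | grep torque
python3 -m creep '{"motion": [[[0,0.03,0,0],[0,0.03,0,0],[0,0,0,0]]]}'|egrep 'pos|wrist'; python3 st.py | grep torque
```

```text
eef_pos: [0.5412, -0.3134, 0.0716]
wrist_force: [-2.7, 5.3, 3.7]
torque [ 1.0264  1.3363 -0.6808]
eef_pos: [0.5421, -0.3134, 0.0714]
wrist_force: [-7.4, 5.2, 5.3]
torque [ 0.9209  1.8573 -0.7223]
```

```bash
python3 -m creep '{"motion": [[[0,0,0,0.1],[0,0,0,0],[0,0,0,0]]]}'|egrep 'wrist'; python3 st.py | egrep 'torque|pos '
python3 -m creep '{"motion": [[[-0.02,0.02,0,0.1],[0,0,0,0],[0,0,0,0]]]}'|egrep 'wrist'; python3 st.py | egrep -A1 'torque|pos |rot'
```

```text
wrist_force: [-6.6, 5.4, 4.7]
eef_pos [ 0.5421 -0.3134  0.0715]
torque [ 0.7486  1.8282 -0.0912]
wrist_force: [-9.9, 7.1, 7.2]
eef_pos [ 0.5421 -0.3134  0.0714]
eef_rot [[ 0.0645  0.9979  0.0065]
 [ 0.9978 -0.0644 -0.0166]
--
torque [1.0033 2.0878 0.4468]
grip_width 0.1800402815867848
```

```bash
python3 -m creep '{"motion": [[[-0.04,0.02,0,-0.08],[-0.03,0.02,0,-0.03],[0,0,0,0],[0,0,0,0],[0,0,0,0]]]}'; python3 st.py | egrep -A1 'torque|pos '
python3 - <<'E'
from h import *
a=snapshot("top");s=snapshot("side")
cv2.imwrite("pics/t7.png",np.hstack([cv2.resize(a["frame"][230:330,380:480],(400,400)),cv2.resize(s["frame"][140:240,310:425],(400,400))]))
E
```

```text
clock: 49.8
eef_pos: [0.5421, -0.3134, 0.0715]
eef_rot: [[0.056, 0.998, 0.004], [0.998, -0.056, -0.011], [-0.011, 0.005, -1.0]]
wrist_force: [-13.0, 16.0, 12.8]
grip_width: 0.18
grasp_force: 60.3
eef_pos [ 0.5421 -0.3134  0.0715]
eef_rot [[ 0.0557  0.9984  0.0043]
--
torque [ 2.1386  2.6904 -0.2573]
grip_width 0.17969291615235
```

View pics/t7.png

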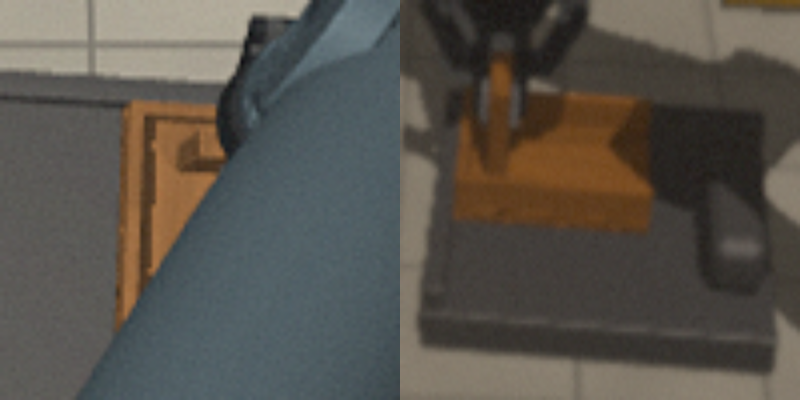

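The picture shows the tray flat in the corner, with its back edge against the far stop. The wrist reads about 13 N and 16 N against the two stops with almost no twist. The muller is untouched, so I'm handing in.

Run:
```python
from workcell import job
print(job.finish_job())
```

```text
the job is handed in; nothing more can be done
None
```

I handed the job in at about 50 s. All four walnuts are in the green dish. The empty tray lies flat on the slab in the corner, still gripped and pressed against both stops at about 13 N (far) and 16 N (side). I let go of it once for a moment on the slab to re-seat the grip. The arm hid the side-stop edge from the top camera, so flush contact there is judged from the wrist forces.

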